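Start three sample timers in order

TASK

Three samples stand on the bench, each with its own timer on the robot's side of it. Start the timers in this order: first the one in front of the lidded crucible, then the one in front of the beaker, last the one in front of the stoppered conical flask, each with a light fingertip press straight down on the round key until the key stays well down. Do not grip, lift or shove the timers, press no key out of turn, leave everything else where it stands, and finish with the hand clear.

Things in the scene. Friction and masses are not known exactly. Their poses are not given: they have to be found in the camera images.
- crucible_key_top (a point): Centre of the upper face of the round push key of the timer in front of the crucible; it rides down with the key. The key is a flat-topped steel disc 33 mm across, its top 66 mm above the worktop when up; a fixed collar 41 mm across surrounds it, top at 48 mm. Axes are those of the timer.
- key_crucible (a joint): Travel of the key in front of the crucible, m: 0 up (starts at 0 to 0.0015), 0.010 fully down. It slides straight down against about 4 N of friction and stays where it is left. More than 6 mm down the timer runs; 8 to 10 mm is a good press. Once it is down the cap gives on a rubber cushion for 7 mm more (5 to 13 N; it springs back), then is rigid. Over 25 N is not light.
- timer_crucible: Loose grey bench timer, a box 78 (x) by 72 (y) by 44 mm high, about 0.6 kg, dark window on its -x side (towards the robot), origin under its centre; the key is 12 mm from the centre towards -x. The crucible stands about 115 mm behind it (+x of the timer). The three timers are alike.
- crucible: Loose: small white porcelain crucible with a knobbed lid, 45 mm wide, 50 mm high; origin at the centre of its underside.
- beaker_key_top (a point): Centre of the upper face of the round push key of the timer in front of the beaker; it rides down with the key. The key is a flat-topped steel disc 33 mm across, its top 66 mm above the worktop when up; a fixed collar 41 mm across surrounds it, top at 48 mm. Axes are those of the timer.
- key_beaker (a joint): Travel of the key in front of the beaker, m: 0 up (starts at 0 to 0.0015), 0.010 fully down. It slides straight down against about 4 N of friction and stays where it is left. More than 6 mm down the timer runs; 8 to 10 mm is a good press. Once it is down the cap gives on a rubber cushion for 7 mm more (5 to 13 N; it springs back), then is rigid. Over 25 N is not light.
- timer_beaker: Loose grey bench timer, a box 78 (x) by 72 (y) by 44 mm high, about 0.6 kg, dark window on its -x side (towards the robot), origin under its centre; the key is 12 mm from the centre towards -x. The beaker stands about 115 mm behind it (+x of the timer). The three timers are alike.
- beaker: Loose: small open glass beaker with a lip, 57 mm wide, 70 mm high; origin at the centre of its underside.
- flask_key_top (a point): Centre of the upper face of the round push key of the timer in front of the flask; it rides down with the key. The key is a flat-topped steel disc 33 mm across, its top 66 mm above the worktop when up; a fixed collar 41 mm across surrounds it, top at 48 mm. Axes are those of the timer.
- key_flask (a joint): Travel of the key in front of the flask, m: 0 up (starts at 0 to 0.0015), 0.010 fully down. It slides straight down against about 4 N of friction and stays where it is left. More than 6 mm down the timer runs; 8 to 10 mm is a good press. Once it is down the cap gives on a rubber cushion for 7 mm more (5 to 13 N; it springs back), then is rigid. Over 25 N is not light.
- timer_flask: Loose grey bench timer, a box 78 (x) by 72 (y) by 44 mm high, about 0.6 kg, dark window on its -x side (towards the robot), origin under its centre; the key is 12 mm from the centre towards -x. The flask stands about 115 mm behind it (+x of the timer). The three timers are alike.
- flask: Loose: conical glass flask with a black stopper, 68 mm wide at the foot, 130 mm high; origin at the centre of its underside.
- stopper: Bystander, loose: black rubber stopper, 27 mm wide, 22 mm high, beside one of the timers; origin at the centre of its underside.
- forceps: Bystander, loose: steel forceps lying flat, 126 mm long, 8 mm high; origin at the centre of its underside.
- pencil: Bystander, loose: pencil lying flat, 170 mm long; origin at the centre of its underside.
- petri: Bystander, loose: flat glass dish, 68 mm wide, 14 mm high; origin at the centre of its underside.
- weighing: Bystander, loose: small glass weighing bottle with lid, 42 mm wide, 62 mm high; origin at the centre of its underside.
- burette_stand: Fixed and tall: stand with a white foot plate (240 by 150 by 26 mm), a rod to 0.6 m, and two upright glass burettes that reach from 0.25 m to 0.9 m above the worktop, about 75 mm nearer to and farther from the robot than the rod; origin under the centre of the foot. Keep the arm out of it.
Not all that is in view belongs to the job. What is shaped like the timer_flask but green or yellow is not meant.

How it is judged:
By the outcome, as a careful person would: the job done as asked, in the order asked, and still so for the second after the job is handed in, with the robot touching nothing.
It also fails if it takes over 51 s, if anything falls off the work surface, if the arm or the gripper's body presses on something with over 40 N, if the wrist force passes 120 N, or if a joint passes its speed limit or range.

ROBOT

A 6-joint arm with a two-finger parallel gripper is mounted at the origin on a cart in front of the work surface, level with it; the furniture and walls round the work are solid. World frame = base frame: x ahead of the robot, y to its left, z up, the work surface at z = 0. Lengths are in m, angles in rad, forces in N, time in s.
With the tool pointing down it reaches from about 0.3 to 0.875 m from the base axis. Payload 6.4 kg.
Tool frame: the origin (TCP) lies midway between the tips of the shut fingers; the grasp point (between the pads) lies ctrl.grip_point_offset behind it (ctrl.grip_point_offset is the distance from the TCP to the grasp point, in m); z points along the fingers, y is the direction in which the jaws open and shut (so a half turn about z gives the same grasp; the last joint's range is limited). The gripper opens to 85 mm and grips with 20 to 120 N. Pads are 22 mm wide; open, the fingers measure 114 mm over their backs; the gripper's body (76 mm by 85 mm) begins 54 mm behind the grasp point. The pads swing forward as they close: fully open they stand 13 mm farther back than shut.
Start: joints at [0.978, 0.181, 1.607, -0, 1.354, -0.206], TCP at [0.217, 0.533, 0.231] pointing down, gripper open.
Joint ranges: [-2.99, 2.99], [-0.89, 2.07], [0.3, 2.58], [-1.14, 4.28], [0, 2.63], [-3.12, 3.12]. Speed limits (rad/s): [2.57, 2.57, 3.01, 3.14, 3.14, 3.14].

INTERFACE

Orientations are given as a unit quaternion [w, x, y, z].
In Python, from bench import ctrl, viewer gives the robot as it stands.
- The arm moves only by the shell command python3 -m handwheel 'ROWS' [OPENING]. ROWS is JSON, a list of rows, each an object with "travel": the shift along the tool's x, y, z as a fraction of full scale, a list of three; "dr": the turn, a rotation vector about the tool's x, y, z as a fraction of full scale, a list of three. A call has 1 to 20 rows; each row shifts and turns the pose as measured when the row begins, along the tool's axes as they then stand; what a row does not reach is not made up. Full scale, the value 1, is 150 mm for a shift and 30 degrees for a turn. A row lasts 1/12 s, in which the tool goes at most 41.7 mm and 7.16 degrees, less where a joint would pass 70% of its speed; a pose out of reach is approached as far as the arm can. A call with a number of a shift or a turn outside -1 to 1 is refused whole. A call with a gripper value outside its range is refused whole. OPENING is the opening, from -1 (shut) to 1 (fully open), set as the call begins (- or left out, the last holds). The fingers move at their own pace and stop on an object; the grip force is fixed at half the most. Time passes only in rows, so rows that do not move let the fingers close. It gives the time, the measured TCP pose, the force and the opening at its end, in the units of the state.
- ctrl.get_obs(): the state, without advancing time (a new reading comes with each control period).
- viewer.camera(name): name is "scene" or "top" or "wrist"; returns the picture (420x560x3 uint8, red, green, blue); there is no depth.
- viewer.get_calibration(name): a dict with "camera_matrix" (3x3 intrinsics, pixels), "k1" (the pictures are not rectified: a ray, as slopes to the right and down, at radius r is drawn at 1 + k1 r^2 times it, then the intrinsics apply), "R" (3x3) and "t" (3): a world point X has camera coordinates R X + t. Camera axes: x right, y down, z forward; pixel columns grow to the right and rows downward; lengths in m; the calibration is good to about 2 mm. A picture is of the moment at which its call begins: read the wrist's pose just before it. get_calibration takes no time and is no camera call; for the wrist camera it gives the pose at the moment of the call.
- ctrl.hand_in(): hands the job in, once; it reports no verdict.
The state is a dict: "time_s": time; "q": joint angles; "dq": joint speeds; "joint_efforts": joint torques, N m; "eef_pos": TCP position; "eef_rot": TCP orientation; "wrist_force": force on the tool from outside, world axes, zero at the start; "torque": the same for the moment, N m; "opening": opening from 0.0 (shut) to 1.0 (fully open).
Only numpy, scipy, OpenCV 4.12 (cv2) and the standard library are available. Lean on these libraries where they do the work, as an engineer would, in place of code of your own. Each camera call takes 0.05 s, during which the arm holds its last target. There are 200 camera calls.

## Working session

There is one attempt and no reset: what is moved stays moved. The work goes in short steps, Python scripts to look and compute and a shell command to move; the robot and the scene stay as the last step left them, time stands still between calls to the robot, and variables do not carry over. Pictures are saved under pics/ and viewed, about 8 in all and at most 12, crops included, and the job is handed in when it is done.

```bash
mkdir -p pics; ls; python3 - <<'E'
from bench import ctrl, viewer
import cv2
for n in ("scene","top"):
    im=viewer.camera(n); cv2.imwrite(f"pics/{n}0.png",cv2.resize(im[:,:,::-1],(800,600),interpolation=cv2.INTER_CUBIC))
    cv2.imwrite(f"pics/{n}_raw.png",im[:,:,::-1])
    print(n,viewer.get_calibration(n))
print(ctrl.get_obs())
E
```

```text
pics
scene {'camera_matrix': array([[442.24372557,   0.        , 279.04995818],
       [  0.        , 442.24372557, 210.85845274],
       [  0.        ,   0.        ,   1.        ]]), 'k1': -0.06537466706394758, 'R': array([[ 0.74003149, -0.67254195, -0.00638221],
       [-0.50917542, -0.5540209 , -0.65863589],
       [ 0.43942438,  0.49066096, -0.75243474]]), 't': array([-0.28311257,  0.42095313,  0.82272567])}
top {'camera_matrix': array([[382.81529447,   0.        , 279.00582336],
       [  0.        , 382.81529447, 204.83873294],
       [  0.        ,   0.        ,   1.        ]]), 'k1': -0.09845202806921091, 'R': array([[ 0.01666812, -0.99984573, -0.00553914],
       [-0.99756842, -0.0162547 , -0.06777185],
       [ 0.06767136,  0.0066553 , -0.99768547]]), 't': array([0.16681364, 0.54590052, 1.1011222 ])}
{'time_s': 0.1, 'q': array([ 9.77721967e-01,  1.81467570e-01,  1.60791524e+00, -4.01543241e-05,
        1.35379721e+00, -2.06310053e-01]), 'dq': array([ 0.00052079, -0.00192142, -0.00193229, -0.00057553,  0.00057781,
       -0.00039668]), 'joint_efforts': array([ 4.01125362e-04, -4.45881128e+01, -3.52238131e+01, -3.48381909e-04,
        4.20501572e-03, -8.95173216e-07]), 'eef_pos': array([0.2166009 , 0.53210188, 0.23047029]), 'eef_rot': array([-2.90792837e-04,  1.92174779e-01,  9.81360394e-01, -7.38755914e-04]), 'wrist_force': array([ 0.5530866,  0.3827655, -0.3204055]), 'torque': array([ 0.02517429,  0.0252646 , -0.00628094]), 'opening': 0.9980530813534474}
```

View pics/scene0.png

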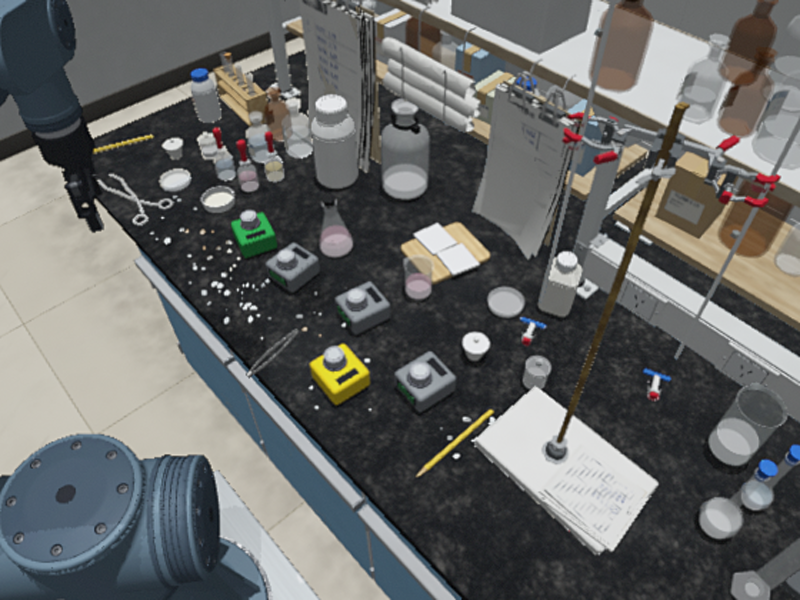

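View pics/top0.png

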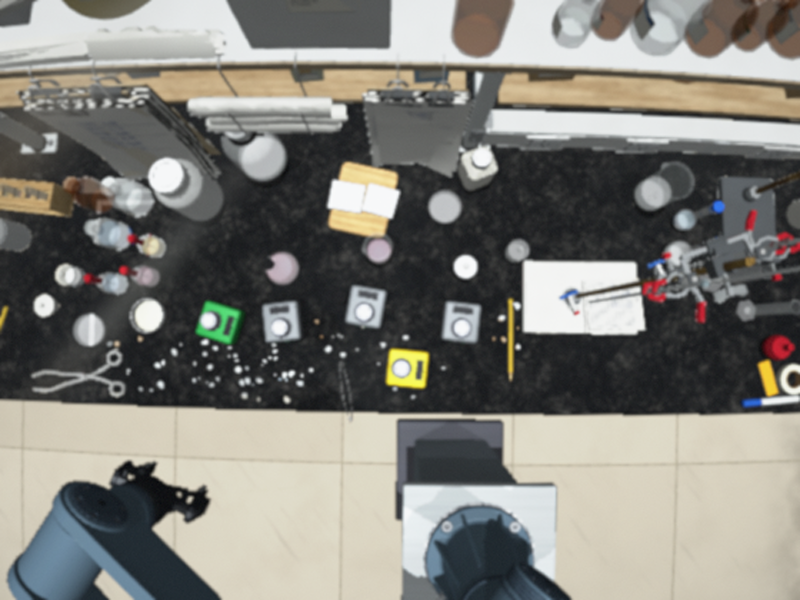

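Scene and top views show three grey timers. In the top view (800x600) the keys are near crucible (460,327), beaker (364,312) and flask (279,327). The yellow and green decoys are near (402,369) and (209,321). I'll enlarge these.

```bash
cat > h.py <<'E'
import numpy as np, cv2
from bench import ctrl, viewer
def px2w(name,uv,z,c=None):
    c=c or viewer.get_calibration(name)
    # model is radial poly: x_d = x(1+k1 r^2): OpenCV undistort
    p=cv2.undistortPoints(np.array([[uv]],float),c["camera_matrix"],np.array([c["k1"],0,0,0,0.]))[0,0]
    R,t=c["R"],c["t"]; o=-R.T@t; d=R.T@np.array([p[0],p[1],1.])
    return o+d*(z-o[2])/d[2]
def w2px(name,X,c=None):
    c=c or viewer.get_calibration(name)
    return cv2.projectPoints(np.array([X],float),cv2.Rodrigues(c["R"])[0],c["t"],c["camera_matrix"],np.array([c["k1"],0,0,0,0.]))[0][0,0]
E
python3 - <<'E'
import cv2
a=cv2.imread("pics/top_raw.png")[165:285,160:360]; b=cv2.imread("pics/scene_raw.png")[155:295,175:335]
cv2.imwrite("pics/crop_top.png",cv2.resize(a,None,fx=4,fy=4,interpolation=cv2.INTER_CUBIC))
cv2.imwrite("pics/crop_sc.png",cv2.resize(b,None,fx=4,fy=4,interpolation=cv2.INTER_CUBIC))
E
```

```text
(no output)
```

View pics/crop_top.png

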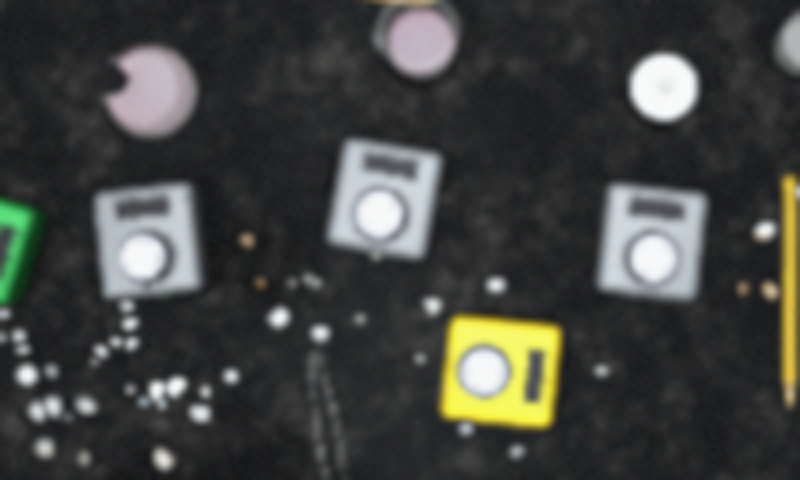

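View pics/crop_sc.png

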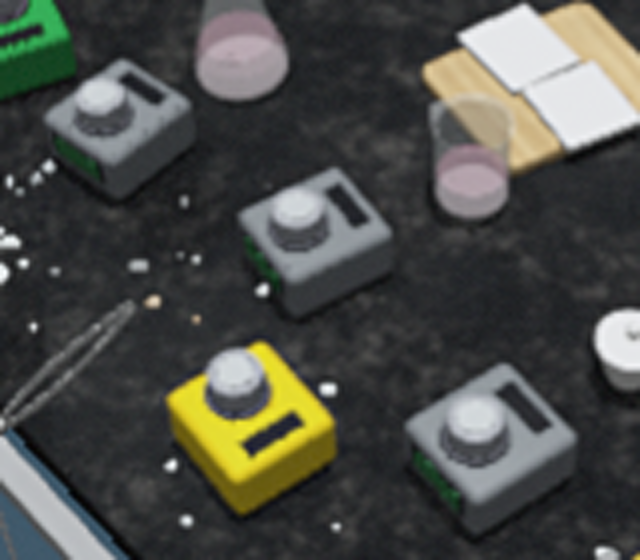

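The top crop shows key centres at crucible (653,257), beaker (380,213) and flask (143,256). In the scene crop they are at (476,415), (299,207) and (103,98). Yellow sits in front of and between the crucible and beaker timers.

```bash
python3 - <<'E'
from h import *
T=dict(cr=(653,257),be=(380,213),fl=(143,256),yel=(483,370)); S=dict(cr=(476,415),be=(299,207),fl=(103,98),yel=(236,372))
f=lambda p,o:((p[0]-1.5)/4+o[0],(p[1]-1.5)/4+o[1])
for k in T: print(k,px2w("top",f(T[k],(160,165)),.066).round(4),px2w("scene",f(S[k],(175,155)),.066).round(4))
o=ctrl.get_obs();from scipy.spatial.transform import Rotation as Ro
print(Ro.from_quat(o["eef_rot"][[1,2,3,0]]).as_matrix().round(3))
E
```

```text
cr [0.4746 0.0518 0.066 ] [0.4739 0.0505 0.066 ]
be [0.5022 0.2431 0.066 ] [0.5013 0.241  0.066 ]
fl [0.4691 0.4092 0.066 ] [0.4673 0.4047 0.066 ]
yel [0.3942 0.1692 0.066 ] [0.392  0.1668 0.066 ]
[[-0.926  0.377 -0.001]
 [ 0.377  0.926 -0.001]
 [ 0.    -0.002 -1.   ]]
```

```bash
python3 - <<'E'
from h import *
s=800/560
for n in("top","scene"):
  for X in [(0,0,0),(0,0,.2),(.2166,.532,.23),(.2166,.532,.4),(.3166,.464,.4),(.1166,.6,.4)]:
    print(n,X,(w2px(n,X)*s).round())
for p in [(523,260),(640,260),(645,334),(525,334)]: print(px2w("top",(p[0]/s,p[1]/s),.026).round(3))
for p in [(556,450)]: print(px2w("scene",(p[0]/s,p[1]/s),.04).round(3))
# burettes: scene lower tips ~ (680,357),(545,330?) at z=.25
for p in [(680,357),(533,318),(540,270)]: print('b',px2w("scene",(p[0]/s,p[1]/s),.25).round(3))
E
```

```text
top (0, 0, 0) [479. 557.]
top (0, 0, 0.2) [495. 603.]
top (0.2166, 0.532, 0.23) [182. 475.]
top (0.2166, 0.532, 0.4) [134. 507.]
top (0.3166, 0.464, 0.4) [182. 436.]
top (0.1166, 0.6, 0.4) [ 89. 574.]
scene (0, 0, 0) [187. 616.]
scene (0, 0, 0.2) [138. 567.]
scene (0.2166, 0.532, 0.23) [101. 217.]
scene (0.2166, 0.532, 0.4) [ 60. 128.]
scene (0.3166, 0.464, 0.4) [145. 119.]
scene (0.1166, 0.6, 0.4) [-25. 137.]
[ 0.614 -0.078  0.026]
[ 0.619 -0.325  0.026]
[ 0.465 -0.334  0.026]
[ 0.462 -0.083  0.026]
[ 0.536 -0.182  0.04 ]
b [ 0.639 -0.252  0.25 ]
b [ 0.55  -0.083  0.25 ]
b [ 0.626 -0.033  0.25 ]
```

```bash
python3 -m handwheel '[{"travel":[-0.14,-0.116,0],"dr":[0,0,0]},{"travel":[-0.14,-0.116,0],"dr":[0,0,0]},{"travel":[-0.14,-0.116,0],"dr":[0,0,0]},{"travel":[-0.14,-0.116,0],"dr":[0,0,0]},{"travel":[-0.14,-0.116,0],"dr":[0,0,0]},{"travel":[-0.14,-0.116,0],"dr":[0,0,0]},{"travel":[-0.14,-0.116,0],"dr":[0,0,0]},{"travel":[-0.14,-0.116,0],"dr":[0,0,0]},{"travel":[-0.14,-0.116,0],"dr":[0,0,0]},{"travel":[-0.14,-0.116,0],"dr":[0,0,0]},{"travel":[-0.14,-0.116,0],"dr":[0,0,0]},{"travel":[-0.14,-0.116,0],"dr":[0,0,0]},{"travel":[-0.14,-0.116,0],"dr":[0,0,0]},{"travel":[-0.14,-0.116,0],"dr":[0,0,0]},{"travel":[0,0,0],"dr":[0,0,0]}]' -1; python3 - <<'E'
from h import *
im=viewer.camera("scene"); cv2.imwrite("pics/sc1.png",cv2.resize(im[:,:,::-1],(800,600)))
o=ctrl.get_obs(); print(o["q"].round(3))
E
```

```text
time_s: 1.35
eef_pos: [0.4, 0.1797, 0.2247]
eef_rot: [-0.003, 0.189, 0.982, -0.004]
wrist_force: [-0.6, -0.2, 0.1]
opening: -0.005
[ 0.157 -0.124  1.933 -0.004  1.342 -1.032]
```

View pics/sc1.png

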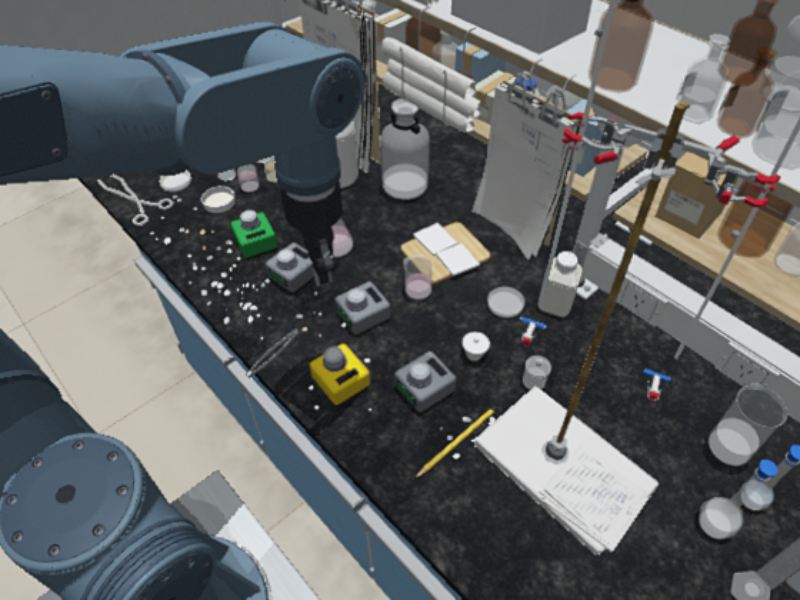

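The arm is well clear of the stand, and the shut fingertips are at about (322,285).

```bash
cat >> h.py <<'E'
from scipy.spatial.transform import Rotation as Ro
def to(X):
    o=ctrl.get_obs(); R=Ro.from_quat(np.array(o["eef_rot"])[[1,2,3,0]])
    print("full-scale tool delta",(R.inv().apply(np.array(X)-o["eef_pos"])/.15).round(3),"tilt dr",(R.inv()*Ro.from_euler("Z",0)).as_rotvec().round(3) if 0 else "", "toolz",R.as_matrix()[:,2].round(4),"p",np.round(o["eef_pos"],4),"f",np.round(o["wrist_force"],1),"t",o["time_s"])
    z=R.as_matrix()[:,2]; w=np.cross(z,[0,0,-1.]); print("level dr frac",(R.inv().apply(w)/np.radians(30)).round(3))
E
python3 -c "from h import *;to((.4743,.0512,.13))"
```

```text
full-scale tool delta [-0.792 -0.612  0.63 ] tilt dr  toolz [-0.0095 -0.0056 -0.9999] p [0.3989 0.1812 0.2246] f [ 0.6 -0.1  0.1] t 1.4
level dr frac [-0.017 -0.013 -0.   ]
```

```bash
python3 -m handwheel '[{"travel":[-0.12,-0.09,0],"dr":[-0.017,-0.013,0]},{"travel":[-0.12,-0.09,0],"dr":[0,0,0]},{"travel":[-0.12,-0.09,0.1],"dr":[0,0,0]},{"travel":[-0.12,-0.09,0.1],"dr":[0,0,0]},{"travel":[-0.12,-0.09,0.1],"dr":[0,0,0]},{"travel":[-0.1,-0.09,0.1],"dr":[0,0,0]},{"travel":[-0.06,-0.05,0.1],"dr":[0,0,0]},{"travel":[0,0,0.1],"dr":[0,0,0]},{"travel":[0,0,0],"dr":[0,0,0]},{"travel":[0,0,0],"dr":[0,0,0]}]'; python3 - <<'E'
from h import *
to((.4743,.0512,.1))
c=viewer.get_calibration("wrist"); im=viewer.camera("wrist"); cv2.imwrite("pics/w1.png",cv2.resize(im[:,:,::-1],(800,600)))
s=800/560
print(w2px("wrist",(.4743,.0512,.066),c)*s, w2px("wrist",ctrl.get_obs()["eef_pos"],c)*s)
E
```

```text
time_s: 2.23
eef_pos: [0.472, 0.0609, 0.13]
eef_rot: [-0.001, 0.186, 0.983, 0.003]
wrist_force: [0.1, -0.2, -0.0]
opening: 0.003
full-scale tool delta [-0.039 -0.055  0.199] tilt dr  toolz [-0.0013  0.0062 -1.    ] p [0.472  0.0609 0.13  ] f [ 0.1 -0.2 -0. ] t 2.2333
level dr frac [ 0.01  -0.007 -0.   ]
[385.56100154 335.4328878 ] [403.52984919 387.265487  ]
```

View pics/w1.png

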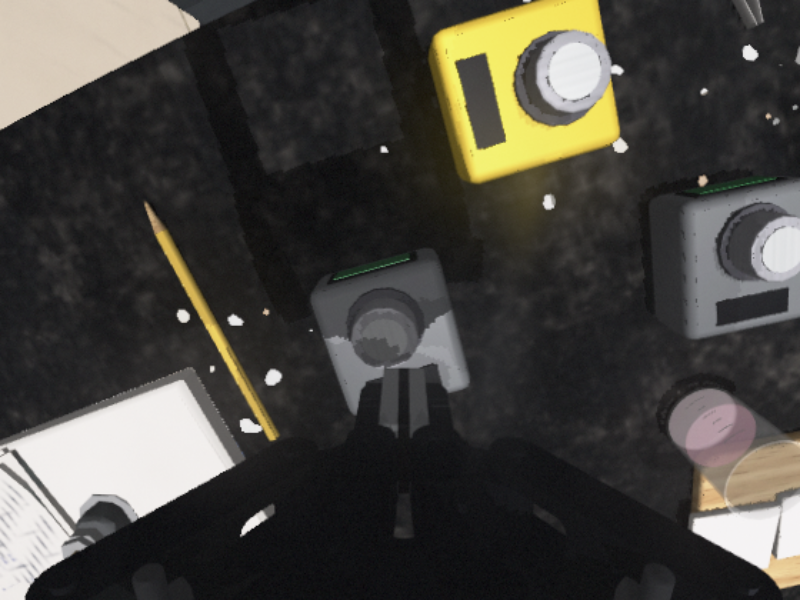

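The wrist view shows the crucible key cap at (384,337), against a predicted (386,335), so the fix is good to about 1 mm.

```bash
python3 -m handwheel '[{"travel":[-0.039,-0.055,0.05],"dr":[0.01,-0.007,0]},{"travel":[0,0,0.1],"dr":[0,0,0]},{"travel":[0,0,0.1],"dr":[0,0,0]},{"travel":[0,0,0.05],"dr":[0,0,0]},{"travel":[0,0,0.0],"dr":[0,0,0]},{"travel":[0,0,0.0],"dr":[0,0,0]}]'; python3 -c "from h import *;to((.4743,.0512,.056))"
```

```text
time_s: 2.78
eef_pos: [0.4776, 0.0521, 0.0875]
eef_rot: [0.005, 0.183, 0.983, -0.0]
wrist_force: [-0.3, -0.1, -0.1]
opening: -0.002
full-scale tool delta [ 0.02  -0.014  0.21 ] tilt dr  toolz [ 0.0096 -0.0027 -1.    ] p [0.4776 0.0521 0.0875] f [-0.3 -0.1 -0.1] t 2.7833
level dr frac [0.002 0.019 0.   ]
```

```bash
python3 -m handwheel '[{"travel":[0.02,-0.01,0.03],"dr":[0,0.012,0]},{"travel":[0,0,0.04],"dr":[0,0,0]},{"travel":[0,0,0.03],"dr":[0,0,0]},{"travel":[0,0,0.02],"dr":[0,0,0]},{"travel":[0,0,0.0],"dr":[0,0,0]}]'; python3 -c "from h import *;to((.4743,.0512,.056))"
```

```text
time_s: 3.2
eef_pos: [0.4759, 0.0516, 0.0704]
eef_rot: [0.004, 0.183, 0.983, 0.0]
wrist_force: [0.1, 0.3, -0.5]
opening: 0.001
full-scale tool delta [ 0.01  -0.006  0.096] tilt dr  toolz [ 0.0077 -0.0011 -1.    ] p [0.4759 0.0516 0.0704] f [ 0.1  0.3 -0.5] t 3.2
level dr frac [0.003 0.014 0.   ]
```

Press in small steps.

```bash
python3 -m handwheel '[{"travel":[0,0,0.02],"dr":[0,0,0]},{"travel":[0,0,0.02],"dr":[0,0,0]},{"travel":[0,0,0.02],"dr":[0,0,0]},{"travel":[0,0,0.02],"dr":[0,0,0]},{"travel":[0,0,0.0],"dr":[0,0,0]}]'; python3 -c "from h import *;to((.4743,.0512,.056))"
```

```text
time_s: 3.62
eef_pos: [0.4764, 0.0515, 0.0579]
eef_rot: [0.004, 0.182, 0.983, 0.0]
wrist_force: [0.7, -1.5, -0.0]
opening: -0.0
full-scale tool delta [ 0.012 -0.007  0.013] tilt dr  toolz [ 0.0082 -0.0012 -1.    ] p [0.4764 0.0515 0.0579] f [ 0.7 -1.5 -0. ] t 3.6167
level dr frac [0.003 0.015 0.   ]
```

```bash
python3 -m handwheel '[{"travel":[0,0,0.02],"dr":[0,0,0]},{"travel":[0,0,0.01],"dr":[0,0,0]}]'; python3 -m handwheel '[{"travel":[0,0,0.012],"dr":[0,0,0]}]'; python3 -m handwheel '[{"travel":[0,0,0.01],"dr":[0,0,0]}]'
```

```text
time_s: 3.78
eef_pos: [0.4767, 0.0515, 0.0537]
eef_rot: [0.004, 0.182, 0.983, 0.0]
wrist_force: [-3.5, -0.2, 7.2]
opening: -0.002
time_s: 3.87
eef_pos: [0.4767, 0.0515, 0.0521]
eef_rot: [0.004, 0.182, 0.983, 0.0]
wrist_force: [-4.6, 0.6, 9.2]
opening: 0.004
time_s: 3.95
eef_pos: [0.4767, 0.0515, 0.0509]
eef_rot: [0.004, 0.182, 0.983, 0.0]
wrist_force: [-3.9, -0.5, 10.9]
opening: -0.002
```

The cushion is engaged at about 11 N, so the key is fully down. Lifting.

```bash
python3 -m handwheel '[{"travel":[0,0,-0.05],"dr":[0,0,0]},{"travel":[0,0,-0.1],"dr":[0,0,0]},{"travel":[0,0,-0.15],"dr":[0,0,0]},{"travel":[0,0,-0.15],"dr":[0,0,0]},{"travel":[0,0,-0.12],"dr":[0,0.01,0]},{"travel":[0,0,0],"dr":[0,0,0]}]'; python3 -c "from h import *;to((.5018,.242,.12))"
```

```text
time_s: 4.45
eef_pos: [0.4757, 0.0516, 0.1379]
eef_rot: [0.001, 0.182, 0.983, 0.001]
wrist_force: [0.9, 0.6, 0.6]
opening: -0.002
full-scale tool delta [0.293 1.247 0.121] tilt dr  toolz [ 0.0015  0.001  -1.    ] p [0.4757 0.0516 0.1379] f [0.9 0.6 0.6] t 4.45
level dr frac [0.003 0.002 0.   ]
```

```bash
python3 -m handwheel '[{"travel":[0.03,0.13,0],"dr":[0,0,0]},{"travel":[0.03,0.13,0],"dr":[0,0,0]},{"travel":[0.03,0.13,0],"dr":[0,0,0]},{"travel":[0.03,0.13,0],"dr":[0,0,0]},{"travel":[0.03,0.13,0],"dr":[0,0,0]},{"travel":[0.03,0.13,0],"dr":[0,0,0]},{"travel":[0.03,0.13,0],"dr":[0,0,0]},{"travel":[0.03,0.13,0],"dr":[0,0,0]},{"travel":[0.03,0.1,0],"dr":[0,0,0]},{"travel":[0.02,0.07,0],"dr":[0,0,0]},{"travel":[0,0,0],"dr":[0,0,0]},{"travel":[0,0,0],"dr":[0,0,0]}]'; python3 - <<'E'
from h import *
to((.5018,.242,.1))
c=viewer.get_calibration("wrist"); im=viewer.camera("wrist"); cv2.imwrite("pics/w2.png",cv2.resize(im[:,:,::-1],(800,600)))
s=800/560
print(w2px("wrist",(.5018,.242,.066),c)*s)
for X in [(.4743,.0512,.056),(.4743,.0512,.066)]: print(w2px("wrist",X,c)*s)
E
```

```text
time_s: 5.45
eef_pos: [0.4999, 0.2435, 0.1286]
eef_rot: [-0.0, 0.184, 0.983, -0.001]
wrist_force: [-0.6, -0.8, 0.0]
opening: 0.0
full-scale tool delta [-0.016 -0.004  0.191] tilt dr  toolz [-7.0e-04 -1.4e-03 -1.0e+00] p [0.4999 0.2435 0.1286] f [-0.6 -0.8  0. ] t 5.45
level dr frac [-0.003 -0.    -0.   ]
[402.03775281 329.39695183]
[ 57.03312448 396.35279976]
[ 44.14693638 405.66367189]
```

View pics/w2.png

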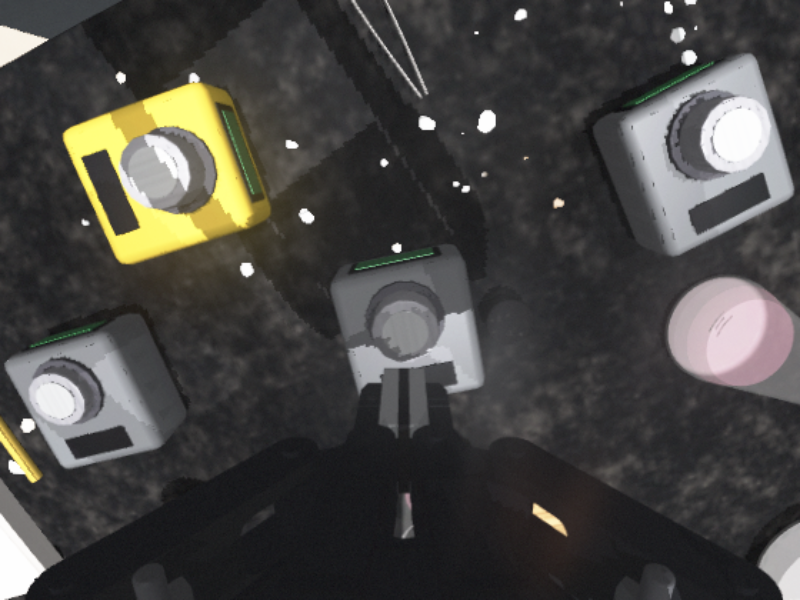

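The crucible key appears at (57,398), matching "fully down" at (57,396). The beaker key is at (404,329), against a predicted (402,329). The stopper stands low beside it at about (505,315). The flask key is at (735,135). Descending on the beaker key.

```bash
python3 -c "
from h import *
print(px2w('wrist',(735*.7,135*.7),.066),px2w('wrist',(404*.7,329*.7),.066))"; python3 -m handwheel '[{"travel":[-0.01,-0.004,0.05],"dr":[0,0,0]},{"travel":[0,0,0.1],"dr":[0,0,0]},{"travel":[0,0,0.1],"dr":[0,0,0]},{"travel":[0,0,0.07],"dr":[0,0,0]},{"travel":[0,0,0.04],"dr":[0,0,0]},{"travel":[0,0,0.02],"dr":[0,0,0]},{"travel":[0,0,0],"dr":[0,0,0]}]'; python3 -c "from h import *;to((.5018,.242,.056))"
```

```text
[0.47051598 0.40844846 0.066     ] [0.50182716 0.24270377 0.066     ]
time_s: 6.08
eef_pos: [0.5019, 0.2363, 0.0674]
eef_rot: [0.0, 0.187, 0.982, -0.001]
wrist_force: [0.6, 0.4, -0.4]
opening: 0.002
full-scale tool delta [0.015 0.035 0.076] tilt dr  toolz [-2.0e-04 -2.5e-03 -1.0e+00] p [0.5019 0.2363 0.0674] f [ 0.6  0.4 -0.4] t 6.0833
level dr frac [-0.004  0.001  0.   ]
```

```bash
python3 -m handwheel '[{"travel":[0.012,0.037,-0.02],"dr":[0,0,0]},{"travel":[0,0,0],"dr":[0,0,0]},{"travel":[0,0,0],"dr":[0,0,0]}]'; python3 -c "from h import *;to((.5018,.2425,.056))"
```

```text
time_s: 6.33
eef_pos: [0.503, 0.2424, 0.0715]
eef_rot: [0.001, 0.188, 0.982, -0.001]
wrist_force: [0.6, -0.1, -0.8]
opening: -0.004
full-scale tool delta [ 0.008 -0.002  0.104] tilt dr  toolz [ 8.0e-04 -2.2e-03 -1.0e+00] p [0.503  0.2424 0.0715] f [ 0.6 -0.1 -0.8] t 6.3333
level dr frac [-0.003  0.003 -0.   ]
```

```bash
python3 -m handwheel '[{"travel":[0,0,0.02],"dr":[0,0,0]},{"travel":[0,0,0.02],"dr":[0,0,0]},{"travel":[0,0,0.02],"dr":[0,0,0]},{"travel":[0,0,0.02],"dr":[0,0,0]},{"travel":[0,0,0.02],"dr":[0,0,0]}]'; python3 -m handwheel '[{"travel":[0,0,0.02],"dr":[0,0,0]}]';  python3 -m handwheel '[{"travel":[0,0,0.012],"dr":[0,0,0]}]'
```

```text
time_s: 6.75
eef_pos: [0.505, 0.2434, 0.0585]
eef_rot: [0.003, 0.187, 0.982, -0.0]
wrist_force: [-1.2, -1.3, 3.4]
opening: 0.003
time_s: 6.83
eef_pos: [0.5049, 0.2434, 0.0553]
eef_rot: [0.003, 0.187, 0.982, -0.0]
wrist_force: [-1.9, 0.3, 5.3]
opening: 0.002
time_s: 6.92
eef_pos: [0.505, 0.2434, 0.0535]
eef_rot: [0.003, 0.187, 0.982, -0.0]
wrist_force: [-3.6, -1.2, 7.3]
opening: 0.002
```

```bash
python3 -m handwheel '[{"travel":[0,0,0.012],"dr":[0,0,0]}]';  python3 -m handwheel '[{"travel":[0,0,0.012],"dr":[0,0,0]}]'; python3 -m handwheel '[{"travel":[0,0,-0.05],"dr":[0,0,0]},{"travel":[0,0,-0.1],"dr":[0,0,0]},{"travel":[0,0,-0.15],"dr":[0,0,0]},{"travel":[0,0,-0.15],"dr":[0,0,0]},{"travel":[0,0,-0.15],"dr":[0,0,0]},{"travel":[0,0,0],"dr":[0,0,0]},{"travel":[0,0,0],"dr":[0,0,0]}]'; python3 -c "from h import *;to((.4700,.4082,.13))"
```

```text
time_s: 7.0
eef_pos: [0.505, 0.2434, 0.0519]
eef_rot: [0.003, 0.187, 0.982, -0.0]
wrist_force: [-4.3, -1.5, 9.8]
opening: 0.001
time_s: 7.08
eef_pos: [0.505, 0.2434, 0.0505]
eef_rot: [0.003, 0.187, 0.982, -0.0]
wrist_force: [-3.7, -1.7, 12.2]
opening: 0.002
time_s: 7.67
eef_pos: [0.5042, 0.2433, 0.1407]
eef_rot: [0.002, 0.187, 0.982, -0.0]
wrist_force: [-0.2, 0.1, 0.1]
opening: 0.0
full-scale tool delta [0.617 0.938 0.069] tilt dr  toolz [ 0.0033 -0.0013 -1.    ] p [0.5042 0.2433 0.1407] f [-0.2  0.1  0.1] t 7.6667
level dr frac [-0.     0.007 -0.   ]
```

```bash
python3 -m handwheel '[{"travel":[0.08,0.12,0],"dr":[0,0.006,0]},{"travel":[0.08,0.12,0],"dr":[0,0,0]},{"travel":[0.08,0.12,0],"dr":[0,0,0]},{"travel":[0.08,0.12,0],"dr":[0,0,0]},{"travel":[0.08,0.12,0],"dr":[0,0,0]},{"travel":[0.08,0.12,0],"dr":[0,0,0]},{"travel":[0.08,0.12,0],"dr":[0,0,0]},{"travel":[0.06,0.09,0],"dr":[0,0,0]},{"travel":[0,0,0],"dr":[0,0,0]},{"travel":[0,0,0],"dr":[0,0,0]}]'; python3 - <<'E'
from h import *
to((.470,.4082,.1))
c=viewer.get_calibration("wrist"); im=viewer.camera("wrist"); cv2.imwrite("pics/w3.png",cv2.resize(im[:,:,::-1],(800,600)))
s=800/560
print(w2px("wrist",(.470,.4082,.066),c)*s)
for X in [(.5018,.2425,.056),(.5018,.2425,.066)]: print(w2px("wrist",X,c)*s)
E
```

```text
time_s: 8.5
eef_pos: [0.4636, 0.4108, 0.126]
eef_rot: [-0.005, 0.189, 0.982, -0.005]
wrist_force: [0.7, -0.9, -0.3]
opening: -0.002
full-scale tool delta [-0.048  0.001  0.173] tilt dr  toolz [-0.0124 -0.007  -0.9999] p [0.4636 0.4108 0.126 ] f [ 0.7 -0.9 -0.3] t 8.5
level dr frac [-0.021 -0.017  0.   ]
[404.55270924 341.51529633]
[155.16623193 481.75230829]
[146.09631641 493.57006167]
```

View pics/w3.png

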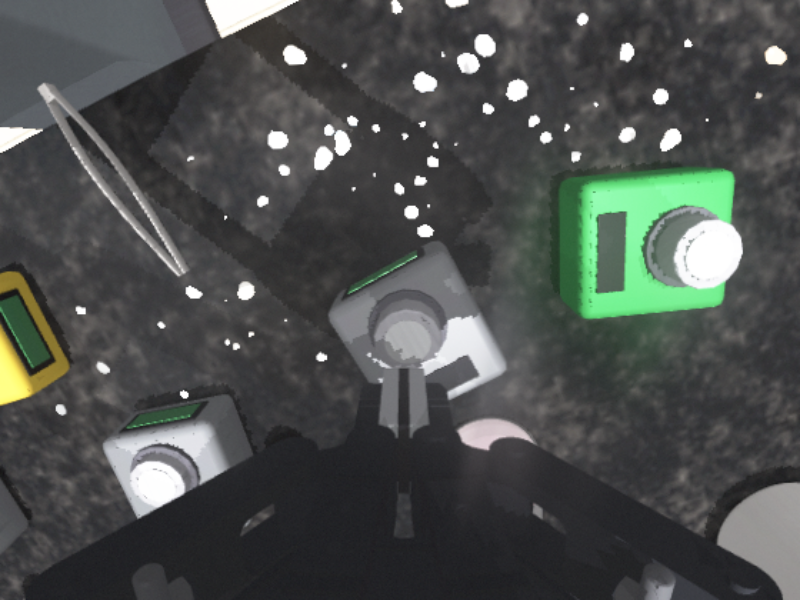

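The beaker key at (158,482) matches "down" at (155,482). The flask key is at (408,336), about 3 mm from the prediction, so I'll refine it and level the tool.

```bash
python3 -c "
from h import *
print(px2w('wrist',(408*.7,336*.7),.066))"; python3 -m handwheel '[{"travel":[-0.03,0.0,0.05],"dr":[-0.018,-0.014,0]},{"travel":[0,0,0.1],"dr":[0,0,0]},{"travel":[0,0,0.1],"dr":[0,0,0]},{"travel":[0,0,0.04],"dr":[0,0,0]},{"travel":[0,0,0],"dr":[0,0,0]},{"travel":[0,0,0],"dr":[0,0,0]}]'; python3 -c "from h import *;to((.469,.409,.056))"
```

```text
[0.4677069  0.41045826 0.066     ]
time_s: 9.05
eef_pos: [0.4689, 0.4028, 0.0786]
eef_rot: [-0.002, 0.192, 0.981, -0.002]
wrist_force: [0.1, 1.1, -0.5]
opening: -0.004
full-scale tool delta [0.015 0.039 0.151] tilt dr  toolz [-0.0041 -0.0035 -1.    ] p [0.4689 0.4028 0.0786] f [ 0.1  1.1 -0.5] t 9.05
level dr frac [-0.009 -0.005  0.   ]
```

```bash
python3 -m handwheel '[{"travel":[0.018,0.042,0],"dr":[0,0,0]},{"travel":[0,0,0.02],"dr":[0,0,0]},{"travel":[0,0,0.02],"dr":[0,0,0]},{"travel":[0,0,0],"dr":[0,0,0]}]'; python3 -c "from h import *;to((.4685,.4095,.056))"
```

```text
time_s: 9.38
eef_pos: [0.4705, 0.4103, 0.0746]
eef_rot: [-0.0, 0.192, 0.981, -0.001]
wrist_force: [-0.1, -0.1, 0.1]
opening: -0.005
full-scale tool delta [ 0.011 -0.01   0.124] tilt dr  toolz [-0.0011 -0.0018 -1.    ] p [0.4705 0.4103 0.0746] f [-0.1 -0.1  0.1] t 9.3833
level dr frac [-0.004 -0.001 -0.   ]
```

```bash
python3 -m handwheel '[{"travel":[0.01,-0.005,0.02],"dr":[0,0,0]},{"travel":[0,0,0.02],"dr":[0,0,0]},{"travel":[0,0,0.02],"dr":[0,0,0]},{"travel":[0,0,0.02],"dr":[0,0,0]},{"travel":[0,0,0.02],"dr":[0,0,0]},{"travel":[0,0,0.02],"dr":[0,0,0]}]'; python3 -m handwheel '[{"travel":[0,0,0.02],"dr":[0,0,0]}]';  python3 -m handwheel '[{"travel":[0,0,0.012],"dr":[0,0,0]}]'
```

```text
time_s: 9.88
eef_pos: [0.4695, 0.411, 0.0573]
eef_rot: [0.001, 0.192, 0.981, -0.0]
wrist_force: [-0.9, -0.8, 3.3]
opening: -0.001
time_s: 9.97
eef_pos: [0.4695, 0.4111, 0.0544]
eef_rot: [0.001, 0.192, 0.981, -0.0]
wrist_force: [-1.3, -2.0, 8.1]
opening: -0.001
time_s: 10.05
eef_pos: [0.4695, 0.4111, 0.0527]
eef_rot: [0.001, 0.192, 0.981, -0.0]
wrist_force: [-2.6, -2.1, 7.8]
opening: -0.0
```

```bash
python3 -m handwheel '[{"travel":[0,0,0.012],"dr":[0,0,0]}]';  python3 -m handwheel '[{"travel":[0,0,0.01],"dr":[0,0,0]}]'; python3 -m handwheel '[{"travel":[0,0,-0.05],"dr":[0,0,0]},{"travel":[0,0,-0.1],"dr":[0,0,0]},{"travel":[0,0,-0.15],"dr":[0,0,0]},{"travel":[0,0,-0.15],"dr":[0,0,0]},{"travel":[0,0,-0.15],"dr":[0,0,0]},{"travel":[0,0,-0.15],"dr":[0,0,0]},{"travel":[0.1,0,-0.15],"dr":[0,0,0]},{"travel":[0.15,0,-0.15],"dr":[0,0,0]},{"travel":[0.15,0,-0.1],"dr":[0,0,0]},{"travel":[0.15,0,0],"dr":[0,0,0]},{"travel":[0,0,0],"dr":[0,0,0]},{"travel":[0,0,0],"dr":[0,0,0]}]'; python3 - <<'E'
from h import *
c=viewer.get_calibration("wrist"); im=viewer.camera("wrist"); cv2.imwrite("pics/w4.png",cv2.resize(im[:,:,::-1],(800,600)))
for X in [(.468,.410,.056),(.468,.410,.066),(.5018,.2425,.056),(.4743,.0512,.056)]: print(w2px("wrist",X,c)*800/560)
to((.3,.4,.2))
E
```

```text
time_s: 10.13
eef_pos: [0.4696, 0.4111, 0.0513]
eef_rot: [0.001, 0.192, 0.981, -0.0]
wrist_force: [-3.2, -3.1, 10.5]
opening: -0.001
time_s: 10.22
eef_pos: [0.4695, 0.4111, 0.0505]
eef_rot: [0.001, 0.192, 0.981, -0.0]
wrist_force: [-4.7, -3.1, 11.0]
opening: 0.003
time_s: 11.22
eef_pos: [0.3916, 0.4432, 0.2264]
eef_rot: [0.0, 0.194, 0.981, 0.0]
wrist_force: [0.3, -0.1, 0.2]
opening: 0.001
[400.88192053 378.23891426]
[400.831168   384.53993181]
[228.98558863 480.96079042]
[ 31.1311996  518.65651618]
full-scale tool delta [ 0.454 -0.497  0.174] tilt dr  toolz [-7.e-04  5.e-04 -1.e+00] p [0.3914 0.4431 0.226 ] f [ 1.1 -0.1 -0.7] t 11.2667
level dr frac [ 0.    -0.002  0.   ]
```

View pics/w4.png

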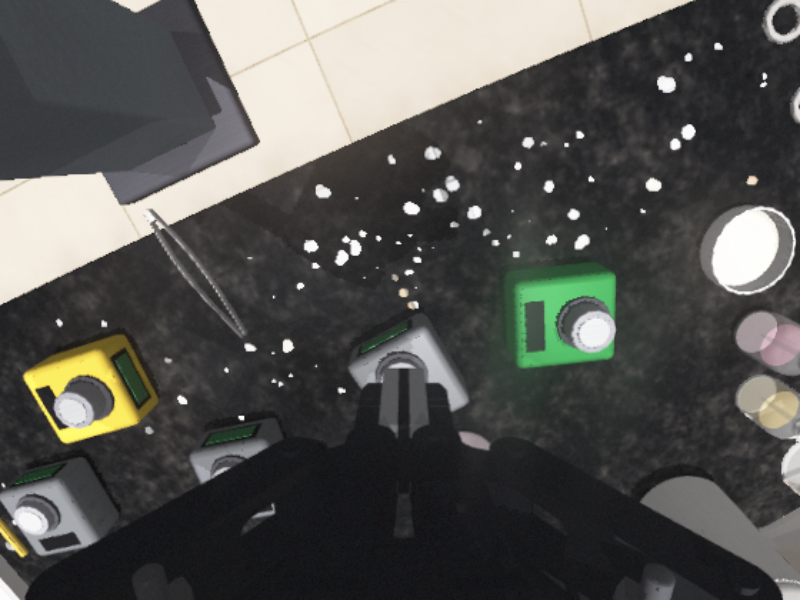

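All timers stand where they were, but the fingers hide the flask key. One last check from the scene camera.

```bash
python3 -m handwheel '[{"travel":[0.15,0,-0.05],"dr":[0,0,0]},{"travel":[0.15,0.1,0],"dr":[0,0,0]},{"travel":[0,0.15,0],"dr":[0,0,0]},{"travel":[0,0.15,0],"dr":[0,0,0]},{"travel":[0,0.15,0],"dr":[0,0,0]},{"travel":[0,0,0],"dr":[0,0,0]},{"travel":[0,0,0],"dr":[0,0,0]}]'; python3 - <<'E'
from h import *
b=viewer.camera("scene")[155:295,175:335,::-1]; a=cv2.imread("pics/scene_raw.png")[155:295,175:335]
cv2.imwrite("pics/sc2.png",cv2.resize(np.hstack([a,b]),None,fx=2.5,fy=2.5,interpolation=cv2.INTER_CUBIC))
E
```

```text
time_s: 11.85
eef_pos: [0.3851, 0.5357, 0.226]
eef_rot: [-0.002, 0.197, 0.98, -0.004]
wrist_force: [0.4, -0.2, -0.4]
opening: 0.005
```

View pics/sc2.png

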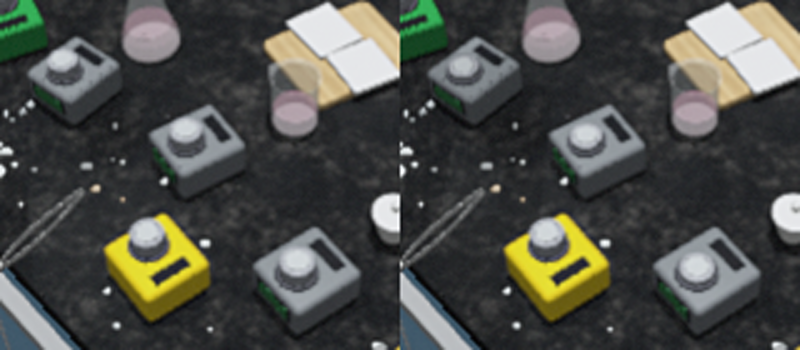

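Before and after side by side: all three grey keys now sit lower, near (463,68), (586,139) and (696,268). The yellow key is still up and nothing has moved.

```bash
python3 -c "from bench import ctrl; print(ctrl.hand_in())"
```

```text
the job is handed in; nothing more can be done
None
```

I pressed the three timer keys in the order asked (crucible, beaker, flask), with the gripper shut and straight down. The job is handed in; no verdict was reported.

- **Presses:** each key was pushed to a fingertip height of about 50.5–51 mm. That is onto the rubber cushion, past the bottom of the key's travel, at about 11–12 N vertical force each time.
- **Key positions:** the wrist camera later showed the crucible and beaker keys within 2–3 pixels of where a fully down key should appear. The fingers hid the flask key from that view, so I checked it with the scene camera instead.
- **Final view:** the scene picture taken before hand-in, set beside the first one, shows all three grey keys lower. In the area it covered, the yellow timer's key is still up and nothing appears to have moved. That crop left out the pencil, petri dish, weighing bottle and small stopper, so I did not check those four at the end.
- **Hand and time:** the hand ended clear of everything at 0.226 m above the bench, at about 12 s on the robot's clock.
- **Disagreement:** the first fixes on the flask key from the top and scene cameras differed by about 5 mm. The close wrist view settled it before I pressed.

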